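Fit the amber filter in the gem lamp

ROBOT

A 7-joint arm with a two-finger parallel gripper is mounted at the origin on the work surface. World frame = base frame: x ahead of the robot, y to its left, z up, the work surface at z = 0. Lengths are in m, angles in rad, forces in N, time in s.
With the tool pointing down it reaches from about 0.425 to 0.875 m from the base axis. Payload 4.7 kg.
Tool frame: the origin (TCP) lies midway between the tips of the shut fingers; the grasp point (between the pads) lies 19 mm behind it; z points along the fingers, y is the line along which they close (so a half turn about z gives the same grasp; the last joint's range is limited). The gripper opens to 87 mm and grips with 3 to 60 N. Pads are 19 mm wide; open, the fingers measure 117 mm over their backs; the gripper's body (75 mm by 190 mm) begins 51 mm behind the grasp point.
Start: joints at [-1.199, 0.321, -0.07, 1.45, 0.023, 1.371, -0.057], TCP at [0.228, 0.609, 0.223] pointing down, gripper open.
Joint ranges: [-2.86, 2.86], [-0.3, 2.09], [-1.38, 1.24], [0.06, 2.45], [-1.56, 4.7], [0.09, 2.05], [-2.69, 2.69]. Speed limits (rad/s): [2.57, 2.57, 3.14, 3.14, 3.14, 3.14, 3.14].

INTERFACE

Orientations are given as a rotation vector (axis times angle).
In Python, from bench import ctrl, get_image, calibration gives the robot as it stands.
- The arm moves only by the tool apply_moves, never from a script. Its arguments are lists of equal length, an entry for each row: "dp": the shift along the tool's x, y, z in m, a list of three; "twist": the turn, a rotation vector about the tool's x, y, z in rad, a list of three; "fingers": the closure, from 0 (fully open) to 1 (shut). In form: {"dp": [[dx, dy, dz], ...], "twist": [[ax, ay, az], ...], "fingers": [fingers, ...]}. A call has 1 to 10 rows; each row shifts and turns the commanded pose from where the row before left it, along the tool's axes as they then stand; what a row does not reach is not made up. A row lasts 1/10 s, in which the tool goes at most 50 mm and 8.59 degrees, less where a joint would pass 70% of its speed; a pose out of reach is approached as far as the arm can. A call is refused whole if a number of a shift passes 0.05 or a number of a turn 0.15, either way. A call with a gripper value outside its range is refused whole. The fingers move at their own pace and stop on an object; "newtons" is the grip in N (left out, the last holds). Time passes only in rows, so rows that do not move let the fingers close. It gives the time, the measured TCP pose, the force, the opening and the grip force at its end, in the units of the state.
- ctrl.get_state(): the state, without advancing time (a new reading comes with each control period).
- get_image(name): name is "side" or "top" or "wrist"; returns the picture (480x640x3 uint8, red, green, blue); there is no depth.
- calibration(name): a dict with "fx", "fy", "cx", "cy" (pixels), "eye" and "attitude" of the camera in the world; the wrist camera has in their place "hand_eye" (4x4, takes a point from camera to tool coordinates, whose origin is the TCP and whose axes are the flange's). Camera axes: x right, y up, looking along -z (the intrinsics and any distortion apply to the point x, -y, -z); pixel columns grow to the right and rows downward; lengths in m; the calibration is good to about 2 mm. The wrist camera is an equidistant fisheye: a pixel r from the principal point sees the ray r / f radians off the axis. A picture is of the moment at which its call begins: read the wrist's pose just before it. calibration takes no time and is no camera call.
- ctrl.close_job(): hands the job in; it is judged then, once.
The state is a dict: "time": time; "joint_positions": joint angles; "qd": joint speeds; "joint_torque": joint torques, N m; "position": TCP position; "tool_rot": TCP orientation; "ft_force": force on the tool from outside, world axes, zero at the start; "torque": the same for the moment, N m; "grip_width": opening from 0.0 (shut) to 1.0 (fully open); "grip_force": force on a finger pad.
Only numpy, scipy, OpenCV 4.12 (cv2) and the standard library are available. Lean on these libraries where they do the work, as an engineer would, in place of code of your own. Each camera call takes 0.05 s, during which the arm holds its last target. There are 200 camera calls.

TASK

Fit the amber filter to the gem-cutting lamp: lay it flat inside the lamp's open mouth, then set the brass retaining ring on top of it with its ears between the two black claws, and twist the ring clockwise (seen from above) until both ears are fully home under the claws. Let go of everything, and leave the blue filter where it lies.

Things in the scene. Friction and masses are not known exactly. Their poses are not given: they have to be found in the camera images.
- amber_mid (a point): Amber filter: a dark steel disc lying flat on the table with a bright amber glass face on top, 50 mm across, 12 mm thick, 40 g. The point is its centre (6 mm above its underside), z up. Take it across its rim with the fingertips.
- blue_mid (a point): Blue filter: same size and shape as the amber one, but its face is blue. Not wanted; it may lie in either of the two filters' places. The point is its centre.
- ring_bar (a point): Brass retaining ring, 66 mm across, on a sleeve tapering to 44 mm at its foot; two flat ears (16 mm wide, 5 mm thick, undersides 10 mm above the foot) reach to 54 mm from its centre. Black bridge handle: bar 12 mm thick, 14 high, 50 free between its legs. Point: mid-bar, where to pinch, 40 mm above the foot (ring's top is 25 mm lower). x axis: along bar and ears, z up.
- lamp_mouth (a point): Lamp head: fixed finned aluminium barrel, mouth up, 124 mm across, rim 60 mm above the table; mouth 70 mm across, flat floor 20 mm below the rim. Point: mouth's centre at rim height, z up, x axis along the line of the two claws. With filter and ring in place, the ring's foot rests on the filter and mid-bar is 32 mm above the rim.
- lamp_claw (a point): Top of one of two opposite black claws on the rim, 18 mm wide, overhanging inwards to 44 mm from the centre, 13 to 19 mm above the rim. Lower the ring with ears over the red rim marks, 60 degrees counterclockwise of the claws (20 either way is harmless); turned 60 degrees clockwise, bar and claws are in line. Stops end the turn about 4 degrees later.
Not all that is in view belongs to the job. What is shaped like the part that bears ring_bar but pink is not meant.

How it is judged:
By the outcome, as a careful person would: the job done as asked, in the order asked, and still so for the second after the job is handed in, with the robot touching nothing.
It also fails if it takes over 61 s, if anything falls off the work surface, if the arm or the gripper's body presses on something with over 40 N, if the wrist force passes 120 N, or if a joint passes its speed limit or range.

## Working session

There is one attempt and no reset: what is moved stays moved. The work goes in short steps, Python scripts to look and compute and a tool call to move; the robot and the scene stay as the last step left them, time stands still between calls to the robot, and variables do not carry over. Pictures are saved under pics/ and viewed, at most 10 in all, crops included, and the job is handed in when it is done.

Besides the shell and the picture viewer there is one more tool, called after "Call:" as a command line: name --argument value ..., lists and objects as JSON in quotes. apply_moves: Moves the arm, as the interface text tells. Its arguments: {"type":"object","properties":{"dp":{"type":"array"},"twist":{"type":"array"},"fingers":{"type":"array"},"newtons":{"type":"number"}},"required":["dp","twist","fingers"]}

```bash
mkdir -p pics; ls; cat > h.py <<'E'
import numpy as np, cv2
from bench import ctrl, get_image, calibration
from scipy.spatial.transform import Rotation as R
def save(n,f):
    im=get_image(n); cv2.imwrite(f,im[:,:,::-1]); return im
E
python3 - <<'E'
from h import *
for n in("top","side","wrist"):print(n,calibration(n))
s=ctrl.get_state();print(s)
a=save("top","pics/top.png");b=save("side","pics/side.png")
E
```

```text
pics
top {'fx': 594.8911782227128, 'fy': 594.8911782227128, 'cx': 328.9825001330339, 'cy': 249.41544577620718, 'eye': array([ 0.4131089 , -0.07491491,  1.30110836]), 'attitude': array([ 0.02976584, -0.04051963, -1.54182267])}
side {'fx': 614.2330306639858, 'fy': 614.2330306639858, 'cx': 327.37246535506273, 'cy': 244.61701516697045, 'eye': array([ 0.37994041, -0.98720586,  1.05313596]), 'attitude': array([ 0.75185895, -0.04418488, -0.0749411 ])}
wrist {'fx': 371.64829954431775, 'fy': 371.64829954431775, 'cx': 325.9376790780753, 'cy': 241.86771577429172, 'hand_eye': array([[ 9.27167867e-04,  9.56314192e-01,  2.92339369e-01,
         8.04934458e-02],
       [ 9.99999529e-01, -9.70462641e-04,  3.07781368e-06,
        -1.25692046e-04],
       [ 2.86647793e-04,  2.92339229e-01, -9.56314641e-01,
        -1.62603419e-01],
       [ 0.00000000e+00,  0.00000000e+00,  0.00000000e+00,
         1.00000000e+00]])}
{'time': 0.0, 'joint_positions': array([-1.19891249,  0.32182678, -0.07011213,  1.45165232,  0.02260745,
        1.37079704, -0.05691068]), 'qd': array([-0.00030692,  0.00021571, -0.00238944,  0.00100424, -0.00079129,
       -0.00069314, -0.0006536 ]), 'joint_torque': array([-3.51208701e-04, -4.91308272e+01, -4.03923551e-01, -3.12526667e+01,
       -6.38339692e-02,  4.37212118e-02,  1.76461681e-04]), 'position': array([0.22747199, 0.60831645, 0.22147066]), 'tool_rot': array([-5.58896895e-01, -3.09123056e+00,  2.95332645e-03]), 'ft_force': array([ 0.31221283, -0.11697394,  0.68448114]), 'torque': array([-0.00150136, -0.05916723, -0.02452923]), 'grip_force': 0.0, 'grip_width': 1.0017241489872954}
```

View pics/top.png

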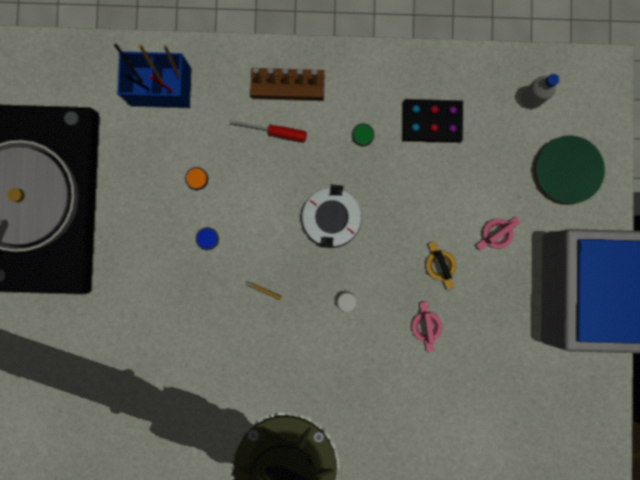

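View pics/side.png

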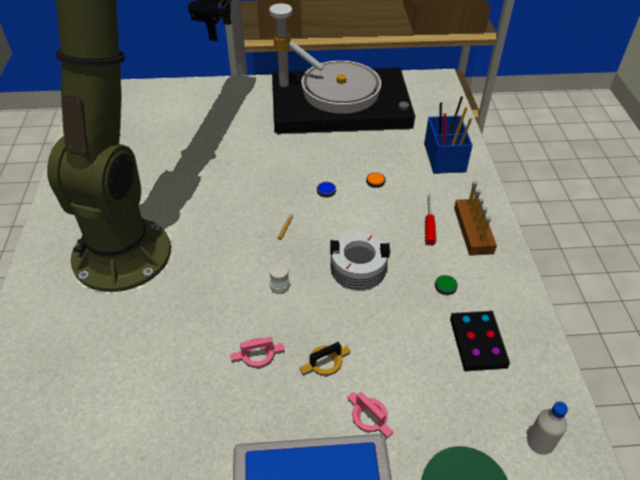

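The top view shows amber at (196,178), blue at (207,238), the lamp at (331,216) with claws at (336,189) and (327,242), and the brass ring at (440,265). The pink rings at (498,233) and (427,327) are decoys, and the side view agrees.

```bash
cat >> h.py <<'E'
def ray(n,px):
    c=calibration(n);px=np.atleast_2d(px).astype(float)
    d=np.c_[(px[:,0]-c['cx'])/c['fx'],-(px[:,1]-c['cy'])/c['fy'],-np.ones(len(px))]
    return np.array(c['eye']),d@R.from_rotvec(c['attitude']).as_matrix().T
def onz(n,px,z):
    e,d=ray(n,px);return e+d*((z-e[2])/d[:,2])[:,None]
def comps(im,lo,hi,amin=15):
    m=cv2.inRange(cv2.cvtColor(im,cv2.COLOR_RGB2HSV),lo,hi)
    n,l,s,c=cv2.connectedComponentsWithStats(m)
    return [(c[i].round(1),s[i,4],np.argwhere(l==i)[:,::-1]) for i in range(1,n) if s[i,4]>=amin]
E
python3 - <<'E'
from h import *
t=cv2.imread("pics/top.png")[:,:,::-1].copy();s=cv2.imread("pics/side.png")[:,:,::-1].copy()
for n,im in(("top",t),("side",s)):
  for nm,lo,hi,z in(("amber",(8,200,150),(18,255,255),.012),("blue",(112,200,120),(125,255,255),.012),("brass",(18,120,80),(28,255,255),.0125),("black",(0,0,0),(180,255,28),.077)):
    for c,a,p in comps(im,lo,hi):
        x0,y0=c
        if not(150<x0<500 and 150<y0<400):continue
        print(n,nm,c,a,onz(n,c,z)[0].round(4))
# pair: lamp floor/rim by brightness
for c,a,p in comps(t,(0,0,120),(180,40,255),100):
    if 280<c[0]<380 and 170<c[1]<260: (x,y),r=cv2.minEnclosingCircle(p.astype(np.float32));print("rim",c,a,(x,y),r,onz("top",(x,y),.06)[0])
cv2.imwrite("pics/crop.png",np.hstack([cv2.resize(t[180:320,295:475,::-1],None,fx=2.2,fy=2.2),cv2.resize(s[220:360,290:470,::-1],None,fx=2.2,fy=2.2)]))
E
```

```text
top amber [195.8 177.8] 239 [0.6188 0.2114 0.012 ]
top blue [206.3 238.1] 247 [0.488  0.1836 0.012 ]
top brass [432.7 246.2] 67 [ 0.4846 -0.3079  0.0125]
top brass [449.9 260.7] 126 [ 0.4542 -0.3459  0.0125]
top brass [436.4 272.6] 245 [ 0.4276 -0.3171  0.0125]
top brass [265.8 291.2] 104 [0.3769 0.0509 0.0125]
top black [335.6 189.6] 58 [ 0.5925 -0.0927  0.077 ]
top black [326.7 242.4] 54 [ 0.4826 -0.0774  0.077 ]
top black [442.3 264.4] 151 [ 0.4441 -0.3168  0.077 ]
side amber [375.4 178.1] 140 [0.6193 0.2101 0.012 ]
side blue [325.7 187.5] 135 [0.4879 0.1826 0.012 ]
side brass [474.6 206.1] 159 [0.8504 0.0876 0.0125]
side brass [480.6 223.2] 55 [0.85   0.0275 0.0125]
side brass [284.2 228.1] 79 [0.3775 0.0443 0.0125]
side brass [484.1 232.7] 50 [ 0.8502 -0.0046  0.0125]
side brass [318.3 348.7] 51 [ 0.4333 -0.3001  0.0125]
side brass [326.8 363.9] 380 [ 0.4474 -0.3365  0.0125]
side black [333.8 246.1] 65 [ 0.4831 -0.0822  0.077 ]
side black [384.7 249.9] 86 [ 0.5919 -0.1013  0.077 ]
side black [478.3 342.1] 2050 [ 0.7348 -0.3507  0.077 ]
side black [324.9 352.5] 219 [ 0.4417 -0.352   0.077 ]
rim [357.8 258.9] 88979 (349.8819885253906, 225.95680236816406) 325.2850341796875 [ 0.51939706 -0.12496763  0.06      ]
```

View pics/crop.png

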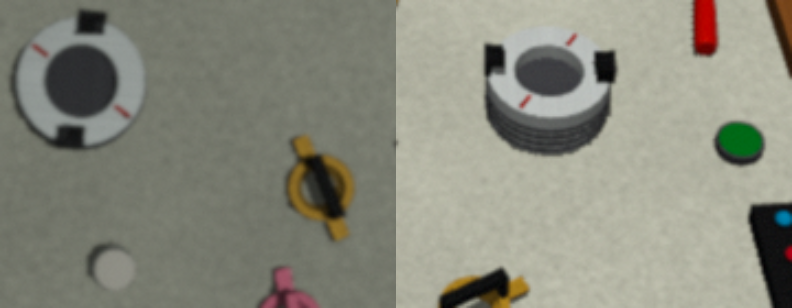

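```bash
cat >> h.py <<'E'
def plan(wps,step=.045,ang=.14):
    """wps: list of (x,y,z,phi_deg of tool y); prints rows for apply_moves from the measured pose, tool vertical"""
    s=ctrl.get_state();p=s['position'];r=R.from_rotvec(s['tool_rot']);dp=[];tw=[]
    for x,y,z,f in wps:
        c,sn=np.cos(np.radians(f)),np.sin(np.radians(f))
        rt=R.from_matrix(np.array([[-sn,c,0],[c,sn,0],[0,0,-1]]))
        t=np.array([x,y,z]);w=(r.inv()*rt).as_rotvec()
        n=max(1,int(np.ceil(max(np.linalg.norm(t-p)/step,np.linalg.norm(w)/ang))))
        p0=p.copy()
        dP=(t-p0)/n
        for i in range(n):
            d=r.inv().apply(p0+dP*(i+1)-p).round(4);k=(w/n).round(4)
            dp.append(d.tolist());tw.append(k.tolist());p=p+r.apply(d);r=r*R.from_rotvec(k)
    print(len(dp));
    for i in range(0,len(dp),10):print('"dp":',dp[i:i+10],'"twist":',tw[i:i+10])
E
python3 - <<'E'
from h import *
plan([(.3,.4,.22,20),(.619,.211,.12,-68.5),(.619,.211,.008,-68.5)])
E
```

```text
22
"dp": [[-0.0201, -0.0243, 0.0003], [-0.023, -0.0215, 0.0002], [-0.0254, -0.0187, 0.0003], [-0.0276, -0.0153, 0.0002], [-0.0292, -0.0118, 0.0003], [-0.0304, -0.0082, 0.0002], [-0.0312, -0.0043, 0.0002], [-0.0239, 0.0196, 0.0083], [-0.0212, 0.0225, 0.0084], [-0.0181, 0.025, 0.0083]] "twist": [[-0.0002, 0.0001, 0.1234], [-0.0002, 0.0001, 0.1234], [-0.0002, 0.0001, 0.1234], [-0.0002, 0.0001, 0.1234], [-0.0002, 0.0001, 0.1234], [-0.0002, 0.0001, 0.1234], [-0.0002, 0.0001, 0.1234], [0.0, 0.0, 0.1287], [0.0, 0.0, 0.1287], [0.0, 0.0, 0.1287]]
"dp": [[-0.0148, 0.0272, 0.0084], [-0.0111, 0.0288, 0.0083], [-0.0074, 0.03, 0.0083], [-0.0034, 0.0307, 0.0084], [0.0005, 0.0309, 0.0083], [0.0045, 0.0306, 0.0084], [0.0083, 0.0297, 0.0083], [0.0121, 0.0284, 0.0083], [0.0157, 0.0267, 0.0084], [0.0, -0.0, 0.0373]] "twist": [[0.0, 0.0, 0.1287], [0.0, 0.0, 0.1287], [0.0, 0.0, 0.1287], [0.0, 0.0, 0.1287], [0.0, 0.0, 0.1287], [0.0, 0.0, 0.1287], [0.0, 0.0, 0.1287], [0.0, 0.0, 0.1287], [0.0, 0.0, 0.1287], [0.0001, 0.0, 0.0001]]
"dp": [[0.0, -0.0, 0.0373], [0.0, -0.0, 0.0374]] "twist": [[0.0001, 0.0, 0.0001], [0.0001, 0.0, 0.0001]]
```

Call:
apply_moves --dp '[[-0.02, -0.024, 0], [-0.023, -0.0215, 0], [-0.025, -0.019, 0], [-0.028, -0.015, 0], [-0.029, -0.012, 0], [-0.03, -0.008, 0], [-0.031, -0.004, 0], [-0.024, 0.02, 0.008], [-0.021, 0.0225, 0.008], [-0.018, 0.025, 0.008]]' --twist '[[0, 0, 0.123], [0, 0, 0.123], [0, 0, 0.123], [0, 0, 0.123], [0, 0, 0.123], [0, 0, 0.123], [0, 0, 0.123], [0, 0, 0.129], [0, 0, 0.129], [0, 0, 0.129]]' --fingers '[0, 0, 0, 0, 0, 0, 0, 0, 0, 0]'

```text
time: 1.1
position: [0.3811, 0.354, 0.1982]
tool_rot: [-2.265, -2.176, -0.0]
ft_force: [0.0, 0.4, -0.4]
grip_width: 1.003
grip_force: 0.0
```

Call:
apply_moves --dp '[[-0.015, 0.027, 0.008], [-0.011, 0.029, 0.008], [-0.007, 0.03, 0.008], [-0.003, 0.031, 0.008], [0.0005, 0.031, 0.008], [0.0045, 0.031, 0.008], [0.008, 0.03, 0.008], [0.012, 0.028, 0.008], [0.016, 0.027, 0.008], [0, 0, 0]]' --twist '[[0, 0, 0.129], [0, 0, 0.129], [0, 0, 0.129], [0, 0, 0.129], [0, 0, 0.129], [0, 0, 0.129], [0, 0, 0.129], [0, 0, 0.129], [0, 0, 0.129], [0, 0, 0]]' --fingers '[0, 0, 0, 0, 0, 0, 0, 0, 0, 0]'

```text
time: 2.1
position: [0.6232, 0.208, 0.1246]
tool_rot: [3.084, 0.572, -0.002]
ft_force: [1.1, -1.2, -0.3]
grip_width: 0.999
grip_force: 0.0
```

```bash
cat >> h.py <<'E'
def wray(px,s):
    c=calibration("wrist");px=np.atleast_2d(px).astype(float);u=(px-[c['cx'],c['cy']])/c['fx']
    th=np.linalg.norm(u,axis=1);k=np.sin(th)/np.maximum(th,1e-9)
    d=np.c_[u[:,0]*k,-u[:,1]*k,-np.cos(th)];H=c['hand_eye'];r=R.from_rotvec(s['tool_rot'])
    return r.apply(H[:3,3])+s['position'],r.apply(d@H[:3,:3].T)
def wonz(px,z,s):
    e,d=wray(px,s);return e+d*((z-e[2])/d[:,2])[:,None]
def st():
    s=ctrl.get_state();print('t',round(s['time'],2),s['position'].round(4),R.from_rotvec(s['tool_rot']).as_matrix()[:,1:].T.round(3).tolist(),'F',s['ft_force'].round(1),'w',round(s['grip_width'],3),round(s['grip_force'],1));return s
E
python3 - <<'E'
from h import *
s=st();im=save("wrist","pics/w1.png")
for c,a,p in comps(im,(8,200,120),(18,255,255),100):print(c,a,wonz(c,.012,s),(wonz(p,.012,s).min(0),wonz(p,.012,s).max(0)))
plan([(.619,.211,.008,-68.5)],.03)
E
```

```text
t 2.1 [0.6232 0.208  0.1246] [[0.358, -0.934, 0.004], [-0.0, -0.005, -1.0]] F [ 1.1 -1.2 -0.3] w 0.999 0.0
[331.7 228.1] 235 [[0.63167191 0.20573783 0.012     ]] (array([0.62497362, 0.19662229, 0.012     ]), array([0.6388052 , 0.21341899, 0.012     ]))
[318.  259.4] 382 [[0.60409373 0.20653948 0.012     ]] (array([0.59684549, 0.19215967, 0.012     ]), array([0.61417735, 0.22265979, 0.012     ]))
4
"dp": [[-0.0005, -0.0004, 0.0293], [-0.0004, -0.0004, 0.0292], [-0.0005, -0.0004, 0.0293], [-0.0005, -0.0004, 0.0292]] "twist": [[0.0005, 0.0006, -0.001], [0.0005, 0.0006, -0.001], [0.0005, 0.0006, -0.001], [0.0005, 0.0006, -0.001]]
```

```bash
python3 - <<'E'
from h import *
s=ctrl.get_state();im=cv2.imread("pics/w1.png")[:,:,::-1].copy()
for c,a,p in comps(im,(5,120,60),(22,255,255),100):
  q=wonz(p,.012,s);print(c,a,(q.min(0)+q.max(0))/2,np.ptp(q,axis=0))
E
```

```text
[588.1  91.8] 4257 [0.83820479 0.02540649 0.012     ] [0.06424005 0.13739396 0.        ]
[607.2  72.3] 344 [0.85730496 0.02865294 0.012     ] [0.02638713 0.04516577 0.        ]
[627.8  92.9] 213 [ 8.56268141e-01 -3.70107131e-04  1.20000000e-02] [0.02434685 0.03356558 0.        ]
[317.  240.4] 2365 [0.61614001 0.21525981 0.012     ] [0.043245   0.04351638 0.        ]
[139.1 339.2] 249 [0.46376556 0.33549008 0.012     ] [0.06599152 0.01886185 0.        ]
[513.1 340.3] 242 [0.58832775 0.00968205 0.012     ] [0.05311395 0.04183969 0.        ]
[432.7 394.4] 3304 [0.51561269 0.02224719 0.012     ] [0.13155195 0.30913391 0.        ]
```

View pics/w1.png

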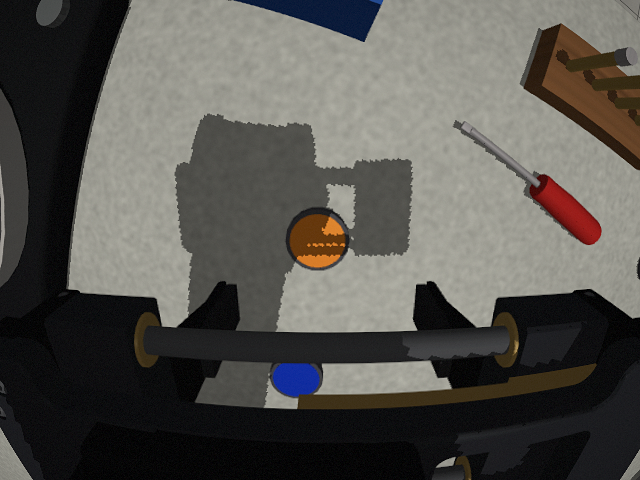

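The wrist view shows the amber disc half in shadow at (317,240), between the fingers, and blue behind at (297,378). Amber is at about (0.6175, 0.213).

```bash
python3 - <<'E'
from h import *
plan([(.6175,.213,.03,-68.5),(.6175,.213,.008,-68.5)],.03)
E
```

```text
5
"dp": [[-0.0006, -0.001, 0.0238], [-0.0007, -0.001, 0.0237], [-0.0007, -0.001, 0.0238], [-0.0006, -0.001, 0.0237], [-0.0, 0.0, 0.022]] "twist": [[0.0005, 0.0006, -0.001], [0.0005, 0.0006, -0.001], [0.0005, 0.0006, -0.001], [0.0005, 0.0006, -0.001], [0.0, 0.0, 0.0002]]
```

Call:
apply_moves --dp '[[-0.0006, -0.001, 0.024], [-0.0007, -0.001, 0.024], [-0.0007, -0.001, 0.024], [-0.0006, -0.001, 0.023], [0, 0, 0.011], [0, 0, 0.011], [0, 0, 0], [0, 0, 0], [0, 0, 0], [0, 0, 0]]' --twist '[[0.0005, 0.0006, -0.001], [0.0005, 0.0006, -0.001], [0.0005, 0.0006, -0.001], [0.0005, 0.0006, -0.001], [0, 0, 0], [0, 0, 0], [0, 0, 0], [0, 0, 0], [0, 0, 0], [0, 0, 0]]' --fingers '[0, 0, 0, 0, 0, 0, 0, 0.6, 0.6, 0.6]' --newtons 15

```text
time: 3.15
position: [0.6178, 0.2163, 0.0107]
tool_rot: [-3.083, -0.591, -0.006]
ft_force: [0.0, 0.3, -0.1]
grip_width: 0.806
grip_force: 0.0
```

Call:
apply_moves --dp '[[0, 0, 0], [0, 0, 0], [0, 0, 0], [0, 0, 0]]' --twist '[[0, 0, 0], [0, 0, 0], [0, 0, 0], [0, 0, 0]]' --fingers '[0.6, 0.6, 0.6, 0.6]'

```text
time: 3.55
position: [0.6173, 0.216, 0.0099]
tool_rot: [-3.083, -0.591, -0.004]
ft_force: [-0.6, -1.2, 1.5]
grip_width: 0.559
grip_force: 15.0
```

Call:
apply_moves --dp '[[0, 0, 0], [0, 0, 0], [0, 0, 0.0025], [0, 0, 0], [0, 0, 0], [0, 0, 0], [0, 0, 0], [0, 0, -0.01], [0, 0, -0.03], [0, 0, -0.04]]' --twist '[[0, 0, 0], [0, 0, 0], [0, 0, 0], [0, 0, 0], [0, 0, 0], [0, 0, 0], [0, 0, 0], [0, 0, 0], [0, 0, 0], [0, 0, 0]]' --fingers '[0.35, 0.35, 0.35, 0.6, 0.6, 0.6, 0.6, 0.6, 0.6, 0.6]'

```text
time: 4.55
position: [0.6154, 0.2153, 0.0865]
tool_rot: [-3.084, -0.591, 0.003]
ft_force: [0.3, 1.7, -0.8]
grip_width: 0.558
grip_force: 15.0
```

```bash
python3 - <<'E'
from h import *
s=st();im=save("wrist","pics/w2.png")
for c,a,p in comps(im,(5,120,60),(22,255,255),300):print(c,a)
plan([(.6175,.213,.12,-68.5),(.5375,-.088,.12,-68.5)])
E
```

```text
t 4.55 [0.6154 0.2153 0.0865] [[0.37, -0.929, -0.002], [-0.002, 0.001, -1.0]] F [ 0.3  1.7 -0.8] w 0.558 15.0
[615.5  70.2] 3510
[325.9 301.3] 5157
[210.  344.1] 567
[441.9 344.1] 574
[393.3 395.3] 5093
8
"dp": [[-0.004, 0.0023, -0.0242], [-0.0264, 0.0358, -0.0], [-0.0264, 0.0359, -0.0], [-0.0264, 0.0358, -0.0], [-0.0264, 0.0358, -0.0], [-0.0264, 0.0358, -0.0], [-0.0264, 0.0359, -0.0], [-0.0264, 0.0358, -0.0]] "twist": [[-0.0025, -0.012, 0.0031], [0.0, -0.0, 0.0], [0.0, -0.0, 0.0], [0.0, -0.0, 0.0], [0.0, -0.0, 0.0], [0.0, -0.0, 0.0], [0.0, -0.0, 0.0], [0.0, -0.0, 0.0]]
```

View pics/w2.png

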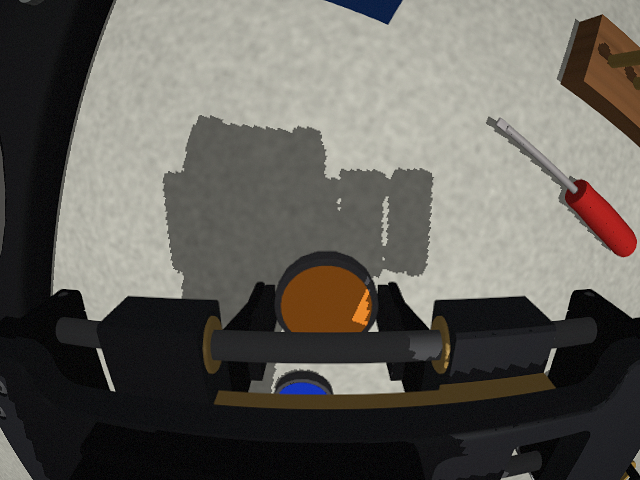

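The amber filter is held level between the fingertips, with its disc centred near (326,302). Next I stop short of the lamp for a look.

```bash
python3 - <<'E'
from h import *
s=ctrl.get_state();s=dict(s,position=np.zeros(3),tool_rot=np.zeros(3))
for z in(-.004,-.008):print(wonz([(326,302),(326,252),(275,302),(377,302)],z,s).round(4))
plan([(.6175,.213,.14,-68.5),(.454,-.12,.15,-68.5)])
E
```

```text
[[ 0.0022  0.0003 -0.004 ]
 [ 0.0272  0.0002 -0.004 ]
 [ 0.002  -0.0241 -0.004 ]
 [ 0.002   0.0246 -0.004 ]]
[[ 0.0042  0.0003 -0.008 ]
 [ 0.0286  0.0002 -0.008 ]
 [ 0.0039 -0.0235 -0.008 ]
 [ 0.004   0.024  -0.008 ]]
10
"dp": [[-0.0038, 0.0023, -0.0442], [-0.0305, 0.0278, -0.0011], [-0.0304, 0.0277, -0.0011], [-0.0305, 0.0278, -0.0011], [-0.0305, 0.0278, -0.0012], [-0.0304, 0.0277, -0.0011], [-0.0305, 0.0278, -0.0011], [-0.0305, 0.0278, -0.0011], [-0.0304, 0.0277, -0.0011], [-0.0305, 0.0278, -0.0011]] "twist": [[-0.0025, -0.012, 0.0031], [0.0, -0.0, 0.0], [0.0, -0.0, 0.0], [0.0, -0.0, 0.0], [0.0, -0.0, 0.0], [0.0, -0.0, 0.0], [0.0, -0.0, 0.0], [0.0, -0.0, 0.0], [0.0, -0.0, 0.0], [0.0, -0.0, 0.0]]
```

Call:
apply_moves --dp '[[-0.003, 0.002, -0.044], [-0.03, 0.028, -0.001], [-0.03, 0.028, -0.001], [-0.03, 0.028, -0.001], [-0.03, 0.028, -0.001], [-0.03, 0.028, -0.001], [-0.03, 0.028, -0.001], [-0.03, 0.028, -0.001], [-0.03, 0.028, -0.001], [-0.03, 0.028, -0.001]]' --twist '[[0, 0, 0], [0, 0, 0], [0, 0, 0], [0, 0, 0], [0, 0, 0], [0, 0, 0], [0, 0, 0], [0, 0, 0], [0, 0, 0], [0, 0, 0]]' --fingers '[0.6, 0.6, 0.6, 0.6, 0.6, 0.6, 0.6, 0.6, 0.6, 0.6]'

```text
time: 5.6
position: [0.4565, -0.1228, 0.1397]
tool_rot: [-3.083, -0.59, -0.006]
ft_force: [-0.0, -0.4, -0.1]
grip_width: 0.566
grip_force: 15.0
```

Call:
apply_moves --dp '[[0, 0, 0], [0, 0, 0]]' --twist '[[0, 0, 0], [0, 0, 0]]' --fingers '[0.6, 0.6]'

```text
time: 5.8
position: [0.4573, -0.1219, 0.1397]
tool_rot: [-3.083, -0.587, -0.007]
ft_force: [-0.0, 1.2, -0.7]
grip_width: 0.563
grip_force: 15.0
```

```bash
python3 - <<'E'
from h import *
s=st();im=save("wrist","pics/w3.png")
for c,a,p in comps(im,(0,0,0),(180,255,30),60):
    if c[1]<320:q=wonz(p,.079,s);print("blk",c,a,wonz(c,.079,s).round(4),np.ptp(q,axis=0).round(3))
for c,a,p in comps(im,(172,120,60),(180,255,255),8)+comps(im,(0,150,60),(4,255,255),8):
    print("red",c,a,wonz(c,.06,s).round(4))
E
```

```text
t 5.8 [ 0.4573 -0.1219  0.1397] [[0.367, -0.93, -0.003], [0.004, 0.004, -1.0]] F [-0.   1.2 -0.7] w 0.563 15.0
blk [603.5  33.6] 4677 [[ 0.6911 -0.2472  0.079 ]] [0.08  0.098 0.   ]
blk [273.2 196.6] 1345 [[ 0.4839 -0.0766  0.079 ]] [0.023 0.027 0.   ]
blk [256.7 311.4] 1545 [[ 0.4053 -0.0916  0.079 ]] [0.046 0.033 0.   ]
blk [395.  311.5] 1559 [[ 0.4401 -0.1794  0.079 ]] [0.041 0.049 0.   ]
red [628.   4.] 98 [[ 0.752  -0.2789  0.06  ]]
red [620.6  33.6] 153 [[ 0.7176 -0.2778  0.06  ]]
red [275.9  59.2] 141 [[ 0.5658 -0.0443  0.06  ]]
red [359.3 182.1] 130 [[ 0.5098 -0.1247  0.06  ]]
```

View pics/w3.png

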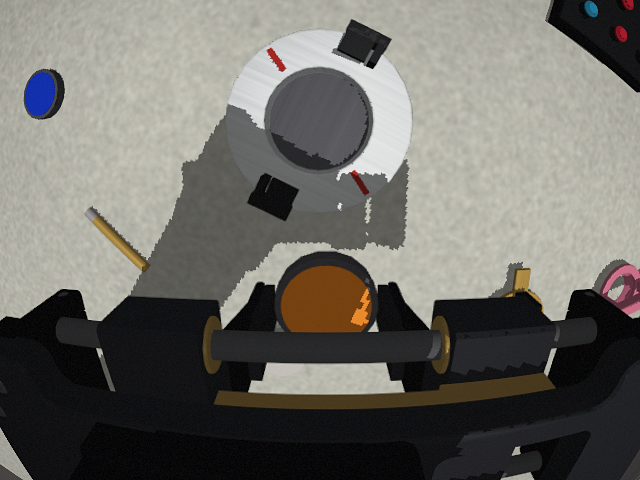

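The lamp mouth is at (318,119), the claws at (363,43) and (273,196), and the red marks at (276,59) and (359,182). The mouth centre is (0.538, -0.085), in agreement with the top view.

```bash
python3 - <<'E'
from h import *
s=ctrl.get_state();print(wonz([(318.5,119.5)],.06,s))
plan([(.536,-.086,.105,-68.5),(.536,-.086,.062,-68.5)],.025)
E
```

```text
[[ 0.53830442 -0.08349735  0.06      ]]
6
"dp": [[0.0214, -0.0008, 0.0087], [0.0214, -0.0008, 0.0087], [0.0213, -0.0009, 0.0087], [0.0214, -0.0009, 0.0086], [0.0, 0.0, 0.0215], [0.0, 0.0, 0.0215]] "twist": [[-0.0006, -0.0011, 0.0008], [-0.0006, -0.0011, 0.0008], [-0.0006, -0.0011, 0.0008], [-0.0006, -0.0011, 0.0008], [-0.0, 0.0, 0.0], [-0.0, 0.0, 0.0]]
```

Call:
apply_moves --dp '[[0.0214, -0.001, 0.0087], [0.0214, -0.001, 0.0087], [0.0214, -0.001, 0.0087], [0.0214, -0.001, 0.0087], [0, 0, 0.01], [0, 0, 0.01], [0, 0, 0.01], [0, 0, 0.01], [0, 0, 0.003], [0, 0, 0]]' --twist '[[0, -0.001, 0], [0, -0.001, 0], [0, -0.001, 0], [0, -0.001, 0], [0, 0, 0], [0, 0, 0], [0, 0, 0], [0, 0, 0], [0, 0, 0], [0, 0, 0]]' --fingers '[0.6, 0.6, 0.6, 0.6, 0.6, 0.6, 0.6, 0.6, 0.6, 0.6]'

```text
time: 6.85
position: [0.5345, -0.0859, 0.0608]
tool_rot: [-3.084, -0.59, 0.004]
ft_force: [-0.0, -0.6, -0.1]
grip_width: 0.568
grip_force: 15.0
```

```bash
python3 - <<'E'
from h import *
s=st()
plan([(.536,-.086,.062,-68.5)],.025)
E
```

```text
t 6.85 [ 0.5345 -0.0859  0.0608] [[0.369, -0.929, -0.003], [-0.003, 0.002, -1.0]] F [-0.  -0.6 -0.1] w 0.568 15.0
1
"dp": [[0.0014, 0.0007, -0.0012]] "twist": [[-0.0026, 0.0023, 0.0029]]
```

Call:
apply_moves --dp '[[0.001, 0, 0.001], [0, 0, 0.001], [0, 0, 0]]' --twist '[[0, 0, 0], [0, 0, 0], [0, 0, 0]]' --fingers '[0.6, 0.6, 0.6]'

```text
time: 7.15
position: [0.5366, -0.0854, 0.0597]
tool_rot: [-3.084, -0.591, 0.001]
ft_force: [-0.5, 0.4, 2.4]
grip_width: 0.564
grip_force: 15.9
```

Call:
apply_moves --dp '[[0, 0, 0], [0, 0, 0], [0, 0, 0], [0, 0, -0.02], [0, 0, -0.04], [-0.04, 0, -0.03], [-0.04, 0, 0], [0, 0, 0], [0, 0, 0]]' --twist '[[0, 0, 0], [0, 0, 0], [0, 0, 0], [0, 0, 0], [0, 0, 0], [0, 0, 0], [0, 0, 0], [0, 0, 0], [0, 0, 0]]' --fingers '[0.3, 0.3, 0.3, 0.3, 0.3, 0.3, 0.3, 0.3, 0.3]'

```text
time: 8.05
position: [0.4617, -0.1149, 0.1497]
tool_rot: [-3.083, -0.589, -0.0]
ft_force: [0.1, 0.3, 0.3]
grip_width: 0.699
grip_force: 0.0
```

```bash
python3 - <<'E'
from h import *
s=st();im=save("wrist","pics/w4.png")
for c,a,p in comps(im,(5,120,60),(22,255,255),300):
  q=wonz(p,.052,s);print(c,a,(q.min(0)+q.max(0))/2,np.ptp(q,axis=0))
E
```

```text
t 8.05 [ 0.4617 -0.1149  0.1497] [[0.369, -0.929, -0.003], [-0.0, 0.003, -1.0]] F [0.1 0.3 0.3] w 0.699 0.0
[326.  131.5] 3055 [ 0.53666639 -0.08505491  0.052     ] [0.04321164 0.04338693 0.        ]
[130.7 246.3] 660 [0.40021718 0.03208503 0.052     ] [0.02998491 0.05888772 0.        ]
[518.9 283.8] 360 [ 0.48739095 -0.28258074  0.052     ] [0.0276965  0.02865013 0.        ]
[188.2 342.7] 587 [ 0.33273546 -0.03995641  0.052     ] [0.06007538 0.02193815 0.        ]
[463.6 342.6] 584 [ 0.41995659 -0.25758989  0.052     ] [0.05168081 0.0391405  0.        ]
[413.7 394.3] 4836 [ 0.35426051 -0.25817393  0.052     ] [0.13982305 0.32119956 0.        ]
```

View pics/w4.png

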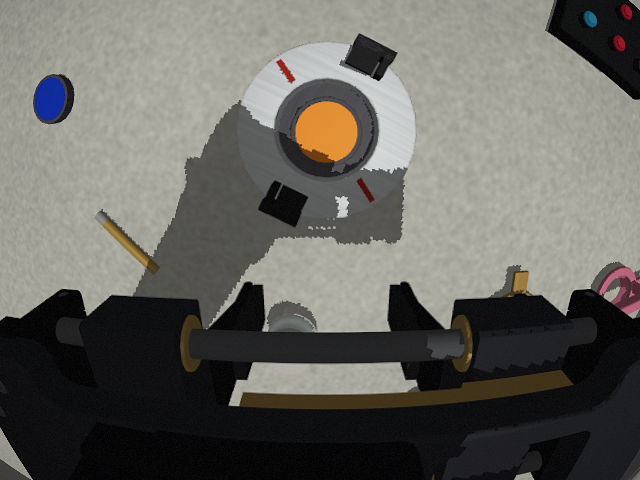

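The amber filter lies flat in the mouth at (326,131); its face measures 43.2 x 43.4 mm, centred at (0.537, -0.085). Next is the ring.

```bash
python3 - <<'E'
from h import *
t=cv2.imread("pics/top.png")[:,:,::-1].copy();s=cv2.imread("pics/side.png")[:,:,::-1].copy()
for n,im,b in(("top",t,(442,264)),("side",s,(325,352))):
  for c,a,p in comps(im,(0,0,0),(180,255,28),40):
    if np.hypot(*(c-b))<15:
      q=onz(n,p,.047)[:,:2].astype(np.float32);r=cv2.minAreaRect(q*1000);vx,vy=cv2.fitLine(q,cv2.DIST_L2,0,.01,.01)[:2,0];print(n,r,onz(n,c,.047),np.degrees(np.arctan2(vy,vx)))
  P=np.vstack([p for c,a,p in comps(im,(18,120,60),(28,255,255),40) if np.hypot(*(c-b))<45])
  q=onz(n,P,.0135)[:,:2].astype(np.float32);m=q.mean(0);vx,vy=cv2.fitLine(q,cv2.DIST_L2,0,.01,.01)[:2,0]
  u=(q-m)@[vx,vy];print(n,"ears",q[u.argmin()],q[u.argmax()],(q[u.argmin()]+q[u.argmax()])/2,np.ptp(u),np.degrees(np.arctan2(vy,vx)))
E
```

```text
top ((444.9685974121094, -322.141845703125), (59.41053771972656, 13.688334465026855), 24.76689910888672) [[ 0.44485059 -0.32274816  0.047     ]] 24.636997
top ears [ 0.39506656 -0.3448997 ] [ 0.49360406 -0.30384284] [ 0.4443353  -0.32437128] 0.10671231 24.11782
side ((443.872802734375, -335.65802001953125), (66.88371276855469, 23.578777313232422), 23.705890655517578) [[ 0.44359939 -0.33245447  0.047     ]] 24.930183
side ears [ 0.39596808 -0.3493288 ] [ 0.49126312 -0.29867208] [ 0.44361562 -0.32400042] 0.107650116 23.923178
```

```bash
python3 - <<'E'
from h import *
plan([(.4442,-.3235,.12,-65.5),(.4442,-.3235,.022,-65.5)],.035)
E
```

```text
10
"dp": [[-0.0134, 0.0268, 0.0041], [-0.0137, 0.0267, 0.0042], [-0.0138, 0.0266, 0.0042], [-0.014, 0.0264, 0.0041], [-0.0142, 0.0264, 0.0042], [-0.0144, 0.0263, 0.0042], [-0.0145, 0.0262, 0.0042], [-0.0, 0.0, 0.0327], [-0.0, 0.0, 0.0326], [-0.0, 0.0, 0.0327]] "twist": [[-0.0003, 0.0, -0.007], [-0.0003, 0.0, -0.007], [-0.0003, 0.0, -0.007], [-0.0003, 0.0, -0.007], [-0.0003, 0.0, -0.007], [-0.0003, 0.0, -0.007], [-0.0003, 0.0, -0.007], [-0.0001, 0.0, 0.0001], [-0.0001, 0.0, 0.0001], [-0.0001, 0.0, 0.0001]]
```

Call:
apply_moves --dp '[[-0.0135, 0.027, 0.004], [-0.0135, 0.027, 0.004], [-0.014, 0.0265, 0.004], [-0.014, 0.0265, 0.004], [-0.014, 0.0265, 0.004], [-0.0145, 0.026, 0.004], [-0.0145, 0.026, 0.004], [0, 0, 0.025], [0, 0, 0], [0, 0, 0]]' --twist '[[0, 0, -0.007], [0, 0, -0.007], [0, 0, -0.007], [0, 0, -0.007], [0, 0, -0.007], [0, 0, -0.007], [0, 0, -0.007], [0, 0, 0], [0, 0, 0], [0, 0, 0]]' --fingers '[0.4, 0.4, 0.4, 0.4, 0.4, 0.4, 0.4, 0.4, 0.4, 0.4]'

```text
time: 9.1
position: [0.444, -0.3231, 0.0953]
tool_rot: [-3.067, -0.669, 0.007]
ft_force: [0.6, 0.7, 0.7]
grip_width: 0.599
grip_force: 0.0
```

```bash
python3 - <<'E'
from h import *
s=st()
plan([(.4442,-.3235,.06,-65.5),(.4442,-.3235,.022,-65.5)],.025)
im=save("wrist","pics/w5.png")
E
```

```text
t 9.1 [ 0.444  -0.3231  0.0953] [[0.416, -0.909, -0.003], [-0.005, 0.001, -1.0]] F [0.6 0.7 0.7] w 0.599 0.0
4
"dp": [[0.0001, 0.0003, 0.0177], [0.0, 0.0002, 0.0176], [0.0, -0.0, 0.019], [0.0, -0.0, 0.019]] "twist": [[-0.0016, 0.0018, 0.0008], [-0.0016, 0.0018, 0.0008], [-0.0, 0.0, 0.0], [-0.0, 0.0, 0.0]]
```

View pics/w5.png

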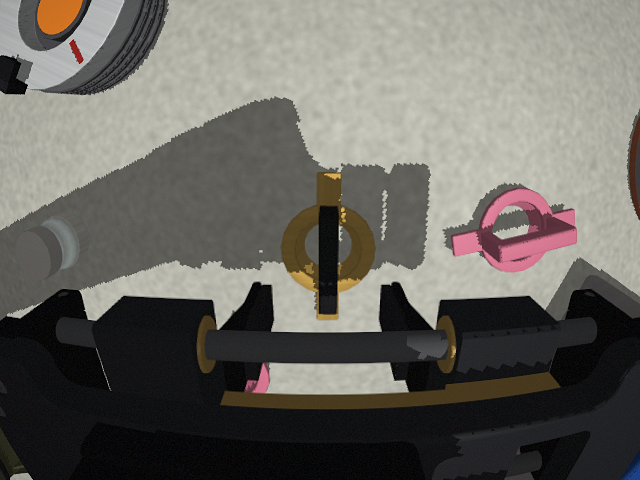

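The bar runs vertically in view at (328,260), centred between the fingers and aligned with the tool, so I descend and grip.

Call:
apply_moves --dp '[[0, 0, 0.018], [0, 0, 0.018], [0, 0, 0.019], [0, 0, 0.018], [0, 0, 0], [0, 0, 0], [0, 0, 0], [0, 0, 0], [0, 0, 0], [0, 0, 0]]' --twist '[[0, 0, 0], [0, 0, 0], [0, 0, 0], [0, 0, 0], [0, 0, 0], [0, 0, 0], [0, 0, 0], [0, 0, 0], [0, 0, 0], [0, 0, 0]]' --fingers '[0.4, 0.4, 0.4, 0.4, 0.4, 1, 1, 1, 1, 1]' --newtons 40

```text
time: 10.15
position: [0.4438, -0.324, 0.0235]
tool_rot: [-3.069, -0.667, 0.002]
ft_force: [-0.4, 0.4, -0.1]
grip_width: 0.225
grip_force: 0.0
```

Call:
apply_moves --dp '[[0, 0, 0], [0, 0, 0], [0, 0, 0]]' --twist '[[0, 0, 0], [0, 0, 0], [0, 0, 0]]' --fingers '[1, 1, 1]'

```text
time: 10.45
position: [0.4437, -0.324, 0.0233]
tool_rot: [-3.068, -0.666, 0.002]
ft_force: [-0.7, 0.5, 2.0]
grip_width: 0.134
grip_force: 40.0
```

```bash
python3 - <<'E'
from h import *
s=st()
plan([(.4442,-.3235,.15,-65.5),(.538,-.085,.15,-38.5)],.04)
E
```

```text
t 10.45 [ 0.4437 -0.324   0.0233] [[0.415, -0.91, -0.002], [-0.002, 0.001, -1.0]] F [-0.7  0.5  2. ] w 0.134 40.0
11
"dp": [[0.0001, -0.0001, -0.0317], [0.0002, -0.0001, -0.0317], [0.0001, -0.0001, -0.0316], [0.0002, -0.0001, -0.0317], [0.0263, -0.0254, -0.0], [0.028, -0.0237, -0.0], [0.0295, -0.0216, -0.0], [0.0309, -0.0197, -0.0], [0.0321, -0.0175, -0.0], [0.0333, -0.0153, -0.0]] "twist": [[-0.0005, 0.0003, 0.0], [-0.0005, 0.0003, 0.0], [-0.0005, 0.0003, 0.0], [-0.0005, 0.0003, 0.0], [0.0, -0.0, -0.0673], [0.0, -0.0, -0.0673], [0.0, -0.0, -0.0673], [0.0, -0.0, -0.0673], [0.0, -0.0, -0.0673], [0.0, -0.0, -0.0673]]
"dp": [[0.0342, -0.0131, -0.0]] "twist": [[0.0, -0.0, -0.0673]]
```

Call:
apply_moves --dp '[[0, 0, -0.032], [0, 0, -0.032], [0, 0, -0.032], [0, 0, -0.032], [0.0263, -0.0254, 0], [0.028, -0.0237, 0], [0.0295, -0.0216, 0], [0.031, -0.0197, 0], [0.032, -0.0175, 0], [0.0333, -0.0153, 0]]' --twist '[[0, 0, 0], [0, 0, 0], [0, 0, 0], [0, 0, 0], [0, 0, -0.068], [0, 0, -0.068], [0, 0, -0.068], [0, 0, -0.068], [0, 0, -0.068], [0, 0, -0.068]]' --fingers '[1, 1, 1, 1, 1, 1, 1, 1, 1, 1]'

```text
time: 11.45
position: [0.5238, -0.118, 0.1509]
tool_rot: [-2.867, -1.278, 0.003]
ft_force: [0.5, -1.2, -1.4]
grip_width: 0.134
grip_force: 40.0
```

Call:
apply_moves --dp '[[0.034, -0.013, 0], [0, 0, 0], [0, 0, 0]]' --twist '[[0, 0, -0.068], [0, 0, 0], [0, 0, 0]]' --fingers '[1, 1, 1]'

```text
time: 11.75
position: [0.5368, -0.0847, 0.1506]
tool_rot: [-2.823, -1.374, 0.004]
ft_force: [0.6, -0.1, -1.2]
grip_width: 0.134
grip_force: 40.0
```

```bash
python3 - <<'E'
from h import *
s=st()
plan([(.5375,-.085,.10,-37.5),(.5375,-.085,.08,-37.5)],.04)
im=save("wrist","pics/w6.png")
E
```

```text
t 11.75 [ 0.5368 -0.0847  0.1506] [[0.787, -0.617, -0.003], [-0.003, 0.001, -1.0]] F [ 0.6 -0.1 -1.2] w 0.134 40.0
3
"dp": [[0.0001, 0.0004, 0.0253], [0.0001, 0.0005, 0.0253], [0.0, -0.0, 0.02]] "twist": [[-0.0016, 0.0008, -0.0052], [-0.0016, 0.0008, -0.0052], [0.0, -0.0001, -0.0]]
```

View pics/w6.png

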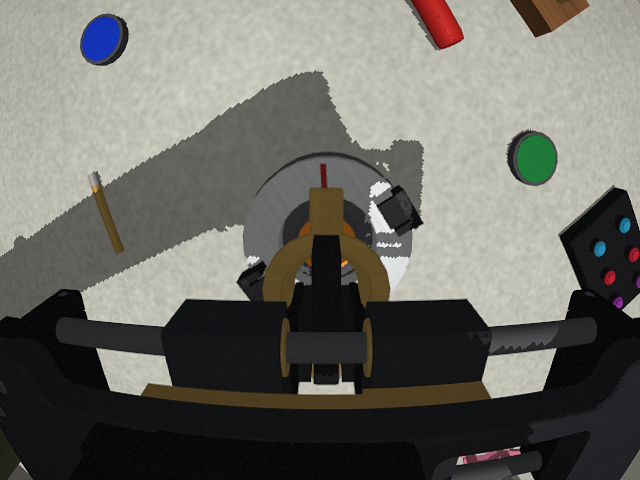

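The ear (326,210) lines up with the red mark (323,175), so I lower the ring.

Call:
apply_moves --dp '[[0, 0.0005, 0.02], [0, 0.0005, 0.02], [0, 0, 0.015], [0, 0, 0.008], [0, 0, 0.005], [0, 0, 0.003], [0, 0, 0]]' --twist '[[0, 0, 0], [0, 0, 0], [0, 0, 0], [0, 0, 0], [0, 0, 0], [0, 0, 0], [0, 0, 0]]' --fingers '[1, 1, 1, 1, 1, 1, 1]'

```text
time: 12.5
position: [0.5381, -0.0855, 0.0817]
tool_rot: [-2.823, -1.37, 0.001]
ft_force: [-3.5, 2.3, 6.8]
grip_width: 0.134
grip_force: 40.0
```

Call:
apply_moves --dp '[[0, -0.001, 0], [0, -0.0005, 0.001], [0, 0, 0.001], [0, 0, 0.001], [0, 0, 0]]' --twist '[[0, 0, 0], [0, 0, 0], [0, 0, 0], [0, 0, 0], [0, 0, 0]]' --fingers '[1, 1, 1, 1, 1]'

```text
time: 13.0
position: [0.5386, -0.0841, 0.0803]
tool_rot: [-2.823, -1.371, -0.005]
ft_force: [-3.6, 4.8, 13.2]
grip_width: 0.136
grip_force: 40.0
```

```bash
python3 - <<'E'
from h import *
s=st();print(s['torque'])
im=save("side","pics/s2.png");cv2.imwrite("pics/s2c.png",cv2.resize(im[190:310,290:450,::-1],None,fx=4,fy=4))
E
```

```text
t 13.0 [ 0.5386 -0.0841  0.0803] [[0.786, -0.618, -0.001], [0.002, 0.004, -1.0]] F [-3.6  4.8 13.2] w 0.136 40.0
[ 0.45227448  0.96375211 -0.12786925]
```

View pics/s2c.png

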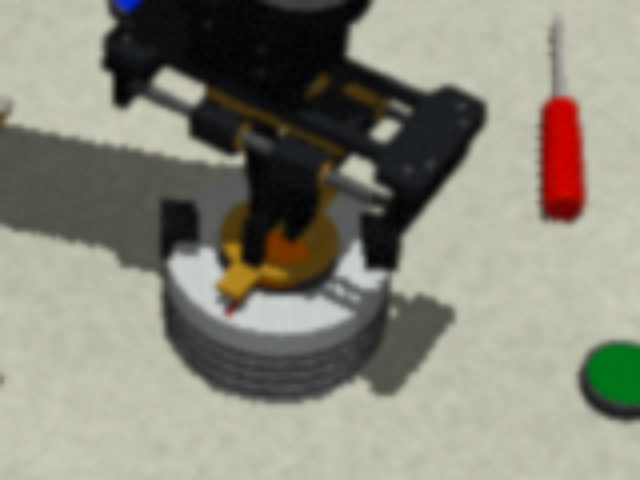

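The ring is over the mouth and its near ear is by the red mark, but contact came about 6 mm early. I'll check numerically how the ring sits in the grip and where it is.

```bash
python3 - <<'E'
from h import *
s0=dict(position=np.zeros(3),tool_rot=np.zeros(3))
def ear(f):
    im=cv2.imread(f)[:,:,::-1].copy()
    hsv=cv2.cvtColor(im,cv2.COLOR_RGB2HSV)
    best=[(c,a,p) for c,a,p in comps(im,(16,90,40),(28,255,255),60) if 270<c[0]<390 and 120<c[1]<300]
    P=np.vstack([b[2] for b in best]);r0=P[:,1].min();row=P[P[:,1]==r0+6]
    print(f,[ (b[0],b[1]) for b in best],'tip row',r0,'cols',row[:,0].min(),row[:,0].max())
    for z in(.004,.0083,.014,.018,.022):
        q=wonz([(row[:,0].mean(),r0),(row[:,0].min(),r0+6),(row[:,0].max(),r0+6)],z,s0);print(z,q[0].round(4),'w',round(float(q[2,1]-q[1,1]),4))
ear("pics/w6.png")
s=st();save("wrist","pics/w7.png");ear("pics/w7.png")
E
```

```text
pics/w6.png [(array([325.6, 253. ]), np.int32(5715))] tip row 188 cols 310 342
0.004 [0.0549 0.0001 0.004 ] w 0.0145
0.0083 [0.0543 0.0002 0.0083] w 0.0149
0.014 [0.0534 0.0002 0.014 ] w 0.0154
0.018 [0.0528 0.0002 0.018 ] w 0.0157
0.022 [0.0522 0.0002 0.022 ] w 0.0161
t 13.05 [ 0.5386 -0.0841  0.0803] [[0.786, -0.618, -0.001], [0.002, 0.004, -1.0]] F [-4.2  3.6 13.7] w 0.132 40.0
pics/w7.png [(array([326.8, 255.6]), np.int32(5440))] tip row 192 cols 311 343
0.004 [0.0531 0.0006 0.004 ] w 0.0146
0.0083 [0.0524 0.0006 0.0083] w 0.0149
0.014 [0.0514 0.0006 0.014 ] w 0.0154
0.018 [0.0508 0.0006 0.018 ] w 0.0158
0.022 [0.0501 0.0007 0.022 ] w 0.0161
```

Call:
apply_moves --dp '[[0, 0, -0.02], [0, 0, -0.03], [0, 0, -0.02], [-0.04, 0, -0.01], [-0.04, 0, 0], [-0.03, 0, 0], [0, 0, 0], [0, 0, 0]]' --twist '[[0, 0, 0], [0, 0, 0], [0, 0, 0], [0, 0, 0], [0, 0, 0], [0, 0, 0], [0, 0, 0], [0, 0, 0]]' --fingers '[1, 1, 1, 1, 1, 1, 1, 1]'

```text
time: 13.9
position: [0.4689, -0.1722, 0.158]
tool_rot: [-2.826, -1.368, -0.002]
ft_force: [0.1, 0.7, -1.2]
grip_width: 0.128
grip_force: 40.0
```

```bash
cat >> h.py <<'E'
def amb(im,w,s=None,ref=(.537,-.085),z=.052):
    f=(lambda p:wonz(p,z,s)) if w else (lambda p:onz("top",p,z))
    for c,a,p in comps(im,(5,110,40),(22,255,255),60):
        q=f(p)
        if np.hypot(*(f(c)[0,:2]-ref))<.03:
            (m,ax,an)=cv2.fitEllipse(cv2.convexHull((q[:,:2]*1e4).astype(np.float32)))
            print('amber px',c,a,'ell',np.round(m,0)/1e4,np.round(ax,0)/1e4,round(an))
E
python3 - <<'E'
from h import *
s=st();im=save("wrist","pics/w8.png");amb(im,1,s)
for c,a,p in comps(im,(16,90,40),(28,255,255),100):print(c,a,p.min(0),p.max(0))
t=save("top","pics/t8.png");amb(t,0)
old=cv2.imread("pics/w4.png")[:,:,::-1].copy();amb(old,1,dict(position=np.array([.4617,-.1149,.1497]),tool_rot=np.array([-3.083,-.589,0])))
# height by triangulating centroids top/wrist
E
```

```text
t 13.9 [ 0.4689 -0.1722  0.158 ] [[0.784, -0.62, -0.001], [0.0, 0.002, -1.0]] F [ 0.1  0.7 -1.2] w 0.128 40.0
amber px [324.7  90.8] 2859 ell [ 0.5366 -0.085 ] [0.0432 0.0434] 54
[336.3  82.6] 1012 [301  62] [354 115]
[101.3 105.5] 688 [89 71] [114 140]
[326.3 255. ] 5367 [263 191] [390 307]
[284.  347.4] 402 [280 318] [289 376]
[367.9 347.3] 397 [363 318] [372 376]
[328.  396.7] 5595 [141 381] [490 408]
amber px [331.6 217.1] 378 ell [ 0.5377 -0.0864] [0.045  0.0462] 175
amber px [325.9 131.6] 3062 ell [ 0.5364 -0.085 ] [0.0431 0.0435] 40
```

```bash
python3 - <<'E'
from h import *
s0=dict(position=np.zeros(3),tool_rot=np.zeros(3))
for f in("w5","w6","w7","w8"):
    im=cv2.imread(f"pics/{f}.png")[:,:,::-1].copy()
    P=np.vstack([p for c,a,p in comps(im,(14,80,25),(30,255,255),60) if 270<c[0]<390 and 120<c[1]<310])
    P=P[P[:,1]<318]
    L=P[P[:,0].argmin()];Rr=P[P[:,0].argmax()];top=P[P[:,1].argmin()]
    e=P[(P[:,1]>top[1]+4)&(P[:,1]<top[1]+20)];w=[np.ptp(e[e[:,1]==r][:,0])+1 for r in np.unique(e[:,1])]
    print(f,L,Rr,'tip',top,'earw',np.median(w),'earcx',e[:,0].mean())
    for z in(.0083,.014,.02) if f!="w5" else (.0803,):
        q=wonz([L,Rr,top],z,s0);print('  z',z,'diam',np.round(q[1,1]-q[0,1]+.0005,4),'cx',q[:2].mean(0)[:2].round(4),'tip',q[2,:2].round(4))
E
```

```text
w5 [281 244] [375 248] tip [318 172] earw 24.0 earcx 328.5
  z 0.0803 diam 0.0653 cx [0.0031 0.0017] tip [ 0.0539 -0.0051]
w6 [262 286] [389 285] tip [311 188] earw 34.0 earcx 326.0665362035225
  z 0.0083 diam 0.0648 cx [ 0.005  -0.0001] tip [ 0.0543 -0.0068]
  z 0.014 diam 0.067 cx [ 0.0025 -0.0001] tip [ 0.0534 -0.007 ]
  z 0.02 diam 0.0692 cx [-0.0001 -0.0001] tip [ 0.0525 -0.0073]
w7 [263 292] [390 292] tip [312 192] earw 33.0 earcx 327.0
  z 0.0083 diam 0.0653 cx [0.0014 0.0005] tip [ 0.0524 -0.0064]
  z 0.014 diam 0.0674 cx [-0.0012  0.0005] tip [ 0.0514 -0.0066]
  z 0.02 diam 0.0697 cx [-0.004   0.0005] tip [ 0.0505 -0.0068]
w8 [263 290] [390 293] tip [312 191] earw 33.0 earcx 326.53333333333336
  z 0.0083 diam 0.0652 cx [0.0017 0.0005] tip [ 0.0529 -0.0064]
  z 0.014 diam 0.0674 cx [-0.0009  0.0005] tip [ 0.0519 -0.0066]
  z 0.02 diam 0.0697 cx [-0.0037  0.0005] tip [ 0.051  -0.0068]
```

```bash
python3 - <<'E'
from h import *
im=cv2.imread("pics/s2.png")[:,:,::-1].copy()
for z in(.0665,.0745):
  print(z,onz("side",[(345.5,251),(374.5,251),(360,262.5),(348.7,262)],z)[:,:2].round(4).tolist())
for lo,hi,nm in(((12,90,30),(28,255,255),"brass"),((170,100,40),(180,255,255),"red"),((0,150,40),(5,255,255),"red"),((6,180,30),(13,255,255),"amber")):
  for c,a,p in comps(im,lo,hi,4):
    if 325<c[0]<395 and 225<c[1]<285: print(nm,c,a,p.min(0),p.max(0),onz("side",c,.06)[0].round(4))
# rows of ring through centre
h=cv2.cvtColor(im,cv2.COLOR_RGB2HSV)
for r in range(238,270,3):print(r,''.join('B' if 12<=x[0]<=28 and x[1]>90 else 'r' if (x[0]>170 or x[0]<5) and x[1]>100 and x[2]>40 else '#' if x[2]<35 else 'A' if 5<=x[0]<12 and x[1]>150 else '.' if x[2]>140 else '-' for x in h[r,325:395]))
E
```

```text
0.0665 [[0.5083, -0.0889], [0.5715, -0.0934], [0.5359, -0.1244], [0.5118, -0.1212]]
0.0745 [[0.5073, -0.0961], [0.5699, -0.1006], [0.5346, -0.1314], [0.5108, -0.1282]]
brass [359.1 244.4] 600 [342 212] [375 264] [ 0.5413 -0.0653  0.06  ]
amber [359.5 251.2] 33 [356 248] [364 254] [ 0.5398 -0.0857  0.06  ]
238 ----------------------------################BBBBB---------------######
241 ------#######-----------BBBB###############BBBB--------------#########
244 ------########-------BBBBBB################BBBB---------############--
247 ------########------BBBBBBB#####BBBBB###BBBBBBBBB-------##########-...
250 ------###-----------BBBBBB#####BBBBBBBBBBBBBBBBBBB----.-########--....
253 ------#--.----.....--BBBBB####BBBBBBBBBBBBBBBBBBB---...--#######-.....
256 -------.............--BBBBBBBBBBBBBBBBBBBBBBBBBB--......----####-.....
259 .....---.............BBBBBBBBBBBBBBBBBBBBBBB##-----..........--.......
262 .....-----.........-BBBBBBBB-------B-------------..------------.......
265 .....--------.......---AA--.....................----------------------
268 .....------------.....r..............................----------.------
```

```bash
python3 - <<'E'
from h import *
s=st();plan([(.537,-.0835,.158,-37.5),(.537,-.0835,.095,-37.5)],.035)
E
```

```text
t 14.0 [ 0.4695 -0.1708  0.1576] [[0.786, -0.618, -0.002], [-0.001, 0.002, -1.0]] F [ 0.4 -0.5 -1.4] w 0.133 40.0
6
"dp": [[0.0276, -0.0002, -0.0001], [0.0276, -0.0002, -0.0001], [0.0276, -0.0, -0.0001], [0.0275, 0.0, -0.0001], [0.0, -0.0, 0.0315], [0.0001, -0.0, 0.0315]] "twist": [[-0.0005, -0.0002, -0.0028], [-0.0005, -0.0002, -0.0028], [-0.0005, -0.0002, -0.0028], [-0.0005, -0.0002, -0.0028], [0.0001, 0.0001, -0.0], [0.0001, 0.0001, -0.0]]
```

Call:
apply_moves --dp '[[0.0276, 0, 0], [0.0276, 0, 0], [0.0276, 0, 0], [0.0275, 0, 0], [0, 0, 0.03], [0, 0, 0.025], [0, 0, 0.008], [0, 0, 0], [0, 0, 0]]' --twist '[[0, 0, 0], [0, 0, 0], [0, 0, 0], [0, 0, 0], [0, 0, 0], [0, 0, 0], [0, 0, 0], [0, 0, 0], [0, 0, 0]]' --fingers '[1, 1, 1, 1, 1, 1, 1, 1, 1]'

```text
time: 14.9
position: [0.5376, -0.0848, 0.0951]
tool_rot: [-2.825, -1.372, 0.0]
ft_force: [1.1, 0.4, -0.4]
grip_width: 0.131
grip_force: 40.0
```

Call:
apply_moves --dp '[[0, 0, 0.004], [0, 0, 0.002], [0, 0, 0.002], [0, 0, 0]]' --twist '[[0, 0, 0], [0, 0, 0], [0, 0, 0], [0, 0, 0]]' --fingers '[1, 1, 1, 1]'

```text
time: 15.3
position: [0.5366, -0.0849, 0.0862]
tool_rot: [-2.824, -1.371, 0.002]
ft_force: [-1.2, 0.5, -1.5]
grip_width: 0.134
grip_force: 40.0
```

Call:
apply_moves --dp '[[0, 0, 0.002], [0, 0, 0.001], [0, 0, 0], [0, 0, 0]]' --twist '[[0, 0, 0], [0, 0, 0], [0, 0, 0], [0, 0, 0]]' --fingers '[1, 1, 1, 1]'

```text
time: 15.7
position: [0.5367, -0.085, 0.0832]
tool_rot: [-2.824, -1.371, 0.002]
ft_force: [0.1, 0.0, -0.6]
grip_width: 0.131
grip_force: 40.0
```

```bash
python3 - <<'E'
from h import *
s=st();print(s['torque'].round(2))
E
```

```text
t 15.7 [ 0.5367 -0.085   0.0832] [[0.786, -0.619, -0.002], [-0.002, 0.001, -1.0]] F [ 0.1  0.  -0.6] w 0.131 40.0
[-0.09  0.08  0.01]
```

Call:
apply_moves --dp '[[0, 0, 0.001], [0, 0, 0.001], [0, 0, 0.001], [0, 0, 0]]' --twist '[[0, 0, 0], [0, 0, 0], [0, 0, 0], [0, 0, 0]]' --fingers '[1, 1, 1, 1]'

```text
time: 16.1
position: [0.5373, -0.0849, 0.0812]
tool_rot: [-2.824, -1.371, 0.0]
ft_force: [-0.4, 0.4, 6.3]
grip_width: 0.132
grip_force: 40.0
```

```bash
python3 - <<'E'
from h import *
s=st();print(s['torque'].round(2))
E
```

```text
t 16.1 [ 0.5373 -0.0849  0.0812] [[0.786, -0.619, -0.002], [-0.001, 0.002, -1.0]] F [-0.4  0.4  6.3] w 0.132 40.0
[-0.03  0.55 -0.06]
```

Call:
apply_moves --dp '[[0, 0, -0.001], [0, 0, 0], [0, 0, 0], [0, 0, 0], [0, 0, -0.02], [0, 0, -0.04], [0, 0, -0.03], [-0.04, 0, 0], [-0.04, 0, 0], [0, 0, 0]]' --twist '[[0, 0, 0], [0, 0, 0], [0, 0, 0], [0, 0, 0], [0, 0, 0], [0, 0, 0], [0, 0, 0], [0, 0, 0], [0, 0, 0], [0, 0, 0]]' --fingers '[0.7, 0.7, 0.7, 0.7, 0.7, 0.7, 0.7, 0.7, 0.7, 0.7]'

```text
time: 17.1
position: [0.4841, -0.1533, 0.1715]
tool_rot: [-2.83, -1.36, 0.003]
ft_force: [0.8, 0.0, 0.2]
grip_width: 0.301
grip_force: 0.0
```

Call:
apply_moves --dp '[[0, 0, 0], [0, 0, 0], [0, 0, 0]]' --twist '[[0, 0, 0], [0, 0, 0], [0, 0, 0]]' --fingers '[0.7, 0.7, 0.7]'

```text
time: 17.4
position: [0.4879, -0.1468, 0.171]
tool_rot: [-2.823, -1.374, 0.003]
ft_force: [0.3, 0.3, -0.9]
grip_width: 0.301
grip_force: 0.0
```

```bash
cat >> h.py <<'E'
def ringw(im,s,ztop):
    """brass ring/ears seen by wrist camera, on plane ztop"""
    P=np.vstack([p for c,a,p in comps(im,(15,90,30),(30,255,255),20) if np.hypot(*(wonz(c,ztop,s)[0,:2]-(.5375,-.085)))<.06])
    q=wonz(P,ztop,s)[:,:2];m=np.array([.5375,-.085])
    d=q-m;r=np.hypot(*d.T);q=q[r<.062];P=P[r<.062];d=d[r<.062];r=r[r<.062]
    far=d[r>.042];a=np.degrees(np.arctan2(far[:,1],far[:,0]));f=far[np.cos(np.radians(a-a[np.argmax(r[r>.042])]))>0];b=far[np.cos(np.radians(a-a[np.argmax(r[r>.042])]))<=0]
    for e in(f,b):
        if len(e):print(' ear mean',(e.mean(0)+m).round(4),'ang',np.degrees(np.arctan2(*e.mean(0)[::-1])).round(1),'rmax',np.hypot(*e.T).max().round(4),len(e))
    if len(b):
        v=f.mean(0)-b.mean(0);print(' ear line ang',np.degrees(np.arctan2(v[1],v[0])).round(1),'mid',((f.mean(0)+b.mean(0))/2+m).round(4))
        n=np.array([-v[1],v[0]])/np.hypot(*v);t=d@n;print(' across: ',(t.max()-t.min()).round(4),'mid',((t.max()+t.min())/2).round(4))
E
python3 - <<'E'
from h import *
s=st();im=save("wrist","pics/w9.png");t=save("top","pics/t9.png");sd=save("side","pics/s9.png")
for z in(.067,.074):print(z);ringw(im,s,z)
for n,i in(("top",t),("side",sd)):
  for c,a,p in comps(i,(14,90,40),(30,255,255),20)+comps(i,(0,0,0),(180,255,32),30):
    q=onz(n,c,.067)[0]
    if np.hypot(*(q[:2]-(.5375,-.085)))<.075:print(n,c,a,p.min(0),p.max(0),q.round(4),onz(n,c,.099)[0].round(4))
E
```

```text
t 17.4 [ 0.4879 -0.1468  0.171 ] [[0.787, -0.617, -0.003], [-0.003, 0.001, -1.0]] F [ 0.3  0.3 -0.9] w 0.301 0.0
0.067
 ear mean [ 0.507  -0.1236] ang -128.3 rmax 0.0572 457
 ear mean [ 0.5664 -0.0481] ang 51.9 rmax 0.0521 304
 ear line ang -128.2 mid [ 0.5367 -0.0859]
 across:  0.0662 mid 0.0001
0.074
 ear mean [ 0.5075 -0.1229] ang -128.3 rmax 0.0557 424
 ear mean [ 0.566  -0.0486] ang 51.9 rmax 0.0508 270
 ear line ang -128.2 mid [ 0.5368 -0.0858]
 across:  0.0644 mid 0.0
top [315.2 202.8] 49 [311 199] [320 208] [ 0.5651 -0.0511  0.067 ] [ 0.5611 -0.0517  0.099 ]
top [336.3 208.2] 230 [324 201] [347 218] [ 0.5551 -0.0954  0.067 ] [ 0.5514 -0.0949  0.099 ]
top [326.9 222.3] 316 [317 210] [340 232] [ 0.525  -0.0767  0.067 ] [ 0.5221 -0.0766  0.099 ]
top [335.6 189.6] 57 [332 186] [341 193] [ 0.594  -0.0928  0.067 ] [ 0.5893 -0.0924  0.099 ]
side [354.4 225.5] 21 [353 222] [357 230] [ 0.5365 -0.0126  0.067 ] [ 0.5315 -0.0443  0.099 ]
side [359.1 252.1] 411 [344 239] [374 263] [ 0.5375 -0.0947  0.067 ] [ 0.5323 -0.1236  0.099 ]
side [334.1 245.9] 77 [330 241] [338 253] [ 0.4848 -0.0724  0.067 ] [ 0.4814 -0.1021  0.099 ]
side [384.7 249.9] 87 [381 244] [388 256] [ 0.5941 -0.0922  0.067 ] [ 0.5872 -0.1213  0.099 ]
```

Released, the ring has settled: it measures 66 mm across at its seated height (0.067), centred at (0.537, -0.086), with the ears at 52°. I'll re-grip the bar a little higher and twist.

```bash
python3 - <<'E'
from h import *
plan([(.537,-.0855,.171,-38.2),(.537,-.0855,.084,-38.2)],.04)
E
```

```text
5
"dp": [[0.0395, 0.0003, -0.0], [0.0395, 0.0003, -0.0001], [-0.0, 0.0, 0.029], [-0.0, 0.0, 0.029], [-0.0, 0.0, 0.029]] "twist": [[-0.0013, 0.0005, 0.0006], [-0.0013, 0.0005, 0.0006], [-0.0, -0.0, -0.0], [-0.0, -0.0, -0.0], [-0.0, -0.0, -0.0]]
```

Call:
apply_moves --dp '[[0.0395, 0, 0], [0.0395, 0, 0], [0, 0, 0.03], [0, 0, 0.03], [0, 0, 0.02], [0, 0, 0.007], [0, 0, 0], [0, 0, 0]]' --twist '[[0, 0, 0], [0, 0, 0], [0, 0, 0], [0, 0, 0], [0, 0, 0], [0, 0, 0], [0, 0, 0], [0, 0, 0]]' --fingers '[0.7, 0.7, 0.7, 0.7, 0.7, 0.7, 0.7, 0.7]'

```text
time: 18.35
position: [0.5369, -0.0858, 0.0851]
tool_rot: [-2.825, -1.371, 0.0]
ft_force: [-1.6, -0.8, -0.4]
grip_width: 0.303
grip_force: 0.0
```

Call:
apply_moves --dp '[[0, 0, 0], [0, 0, 0], [0, 0, 0], [0, 0, 0]]' --twist '[[0, 0, 0], [0, 0, 0], [0, 0, 0], [0, 0, 0]]' --fingers '[1, 1, 1, 1]' --newtons 30

```text
time: 18.75
position: [0.5367, -0.0858, 0.0849]
tool_rot: [-2.825, -1.371, -0.0]
ft_force: [0.7, -0.6, 1.8]
grip_width: 0.132
grip_force: 30.0
```

```bash
python3 - <<'E'
from h import *
s=st();print(s['torque'].round(2),s['joint_positions'].round(2))
E
```

```text
t 18.75 [ 0.5367 -0.0858  0.0849] [[0.786, -0.619, -0.001], [-0.0, 0.001, -1.0]] F [ 0.7 -0.6  1.8] w 0.132 30.0
[-0.14 -0.02 -0.04] [-0.49  0.24  0.68  1.9  -0.18  1.06 -0.41]
```

Call:
apply_moves --dp '[[0, 0, 0], [0, 0, 0], [0, 0, 0], [0, 0, 0], [0, 0, 0], [0, 0, 0], [0, 0, 0]]' --twist '[[0, 0, 0.08], [0, 0, 0.08], [0, 0, 0.08], [0, 0, 0.08], [0, 0, 0.08], [0, 0, 0.08], [0, 0, 0]]' --fingers '[1, 1, 1, 1, 1, 1, 1]'

```text
time: 19.45
position: [0.5368, -0.0852, 0.0847]
tool_rot: [-3.069, -0.66, 0.0]
ft_force: [0.5, 0.6, 2.6]
grip_width: 0.133
grip_force: 30.0
```

```bash
python3 - <<'E'
from h import *
s=st();print(s['torque'].round(2),s['joint_positions'].round(2))
E
```

```text
t 19.45 [ 0.5368 -0.0852  0.0847] [[0.411, -0.912, -0.002], [-0.001, 0.002, -1.0]] F [0.5 0.6 2.6] w 0.133 30.0
[ 0.2   0.01 -0.07] [-0.56  0.26  0.76  1.9  -0.2   1.06 -0.86]
```

Call:
apply_moves --dp '[[0, 0, 0], [0, 0, 0], [0, 0, 0], [0, 0, 0], [0, 0, 0], [0, 0, 0], [0, 0, 0], [0, 0, 0]]' --twist '[[0, 0, 0.08], [0, 0, 0.08], [0, 0, 0.08], [0, 0, 0.08], [0, 0, 0.08], [0, 0, 0.08], [0, 0, 0.08], [0, 0, 0]]' --fingers '[1, 1, 1, 1, 1, 1, 1, 1]'

```text
time: 20.25
position: [0.5385, -0.0864, 0.0854]
tool_rot: [3.134, -0.206, 0.005]
ft_force: [5.0, -2.0, 1.1]
grip_width: 0.194
grip_force: 41.7
```

Call:
apply_moves --dp '[[0, 0, 0], [0, 0, 0], [0, 0, 0]]' --twist '[[0, 0, 0.02], [0, 0, 0.02], [0, 0, 0]]' --fingers '[1, 1, 1]'

```text
time: 20.55
position: [0.5387, -0.0864, 0.0854]
tool_rot: [3.13, -0.267, 0.005]
ft_force: [5.5, -1.9, 2.0]
grip_width: 0.204
grip_force: 43.3
```

```bash
python3 - <<'E'
from h import *
s=st();print(s['torque'].round(2),s['joint_positions'].round(2))
y=R.from_rotvec(s['tool_rot']).as_matrix()[:,1];print(np.degrees(np.arctan2(y[1],y[0])))
E
```

```text
t 20.55 [ 0.5387 -0.0864  0.0854] [[-0.169, -0.986, 0.0], [0.003, -0.001, -1.0]] F [ 5.5 -1.9  2. ] w 0.204 43.3
[-0.33 -1.1   1.22] [-0.64  0.28  0.85  1.9  -0.24  1.06 -1.43]
-99.74506186935554
```

The opening grew to 0.204, so the bar is twisting in the pads and the ears are hitting the claws' sides. That means the ring sits too high. I'll back off, release, and use the closed fingertips to probe and press the bar's top (seated would be 0.099).

Call:
apply_moves --dp '[[0, 0, 0], [0, 0, 0], [0, 0, 0], [0, 0, 0], [0, 0, 0], [0, 0, 0], [0, 0, 0], [0, 0, 0], [0, 0, 0], [0, 0, 0]]' --twist '[[0, 0, -0.09], [0, 0, -0.09], [0, 0, -0.09], [0, 0, -0.09], [0, 0, -0.09], [0, 0, -0.09], [0, 0, -0.09], [0, 0, 0], [0, 0, 0], [0, 0, 0]]' --fingers '[1, 1, 1, 1, 1, 1, 1, 1, 0.7, 0.7]'

```text
time: 21.55
position: [0.5349, -0.0861, 0.0836]
tool_rot: [-3.059, -0.705, 0.006]
ft_force: [0.5, -0.5, -0.2]
grip_width: 0.239
grip_force: 0.0
```

Call:
apply_moves --dp '[[0, 0, 0], [0, 0, 0], [0, 0, -0.015], [0, 0, -0.015], [0, 0, -0.005], [0, 0, 0], [0, 0, 0], [0, 0, 0], [0, 0, 0], [0, 0, 0]]' --twist '[[0, 0, 0], [0, 0, 0], [0, 0, 0], [0, 0, 0], [0, 0, 0], [0, 0, 0], [0, 0, 0], [0, 0, 0], [0, 0, 0], [0, 0, 0]]' --fingers '[0.7, 0.7, 0.7, 0.7, 0.7, 1, 1, 1, 1, 1]'

```text
time: 22.55
position: [0.5359, -0.0857, 0.1188]
tool_rot: [-3.059, -0.706, 0.004]
ft_force: [-0.4, 0.1, -0.2]
grip_width: 0.017
grip_force: 0.0
```

Call:
apply_moves --dp '[[0, 0, 0.005], [0, 0, 0.003], [0, 0, 0.002], [0, 0, 0.002], [0, 0, 0], [0, 0, 0]]' --twist '[[0, 0, 0], [0, 0, 0], [0, 0, 0], [0, 0, 0], [0, 0, 0], [0, 0, 0]]' --fingers '[1, 1, 1, 1, 1, 1]'

```text
time: 23.15
position: [0.5361, -0.0857, 0.1071]
tool_rot: [-3.059, -0.706, 0.003]
ft_force: [-0.2, -0.8, 0.9]
grip_width: 0.002
grip_force: 0.0
```

```bash
python3 - <<'E'
from h import *
s=st();print(s['torque'].round(2))
E
```

```text
t 23.15 [ 0.5361 -0.0857  0.1071] [[0.438, -0.899, -0.002], [-0.002, 0.001, -1.0]] F [-0.2 -0.8  0.9] w 0.002 0.0
[-0.12  0.11 -0.01]
```

Call:
apply_moves --dp '[[0, 0, 0.002], [0, 0, 0.001], [0, 0, 0], [0, 0, 0]]' --twist '[[0, 0, 0], [0, 0, 0], [0, 0, 0], [0, 0, 0]]' --fingers '[1, 1, 1, 1]'

```text
time: 23.55
position: [0.536, -0.0856, 0.104]
tool_rot: [-3.059, -0.706, 0.003]
ft_force: [0.5, -0.5, 0.0]
grip_width: 0.006
grip_force: 0.0
```

Call:
apply_moves --dp '[[0, 0, 0.002], [0, 0, 0.001], [0, 0, 0], [0, 0, 0]]' --twist '[[0, 0, 0], [0, 0, 0], [0, 0, 0], [0, 0, 0]]' --fingers '[1, 1, 1, 1]'

```text
time: 23.95
position: [0.536, -0.0857, 0.1011]
tool_rot: [-3.059, -0.706, 0.003]
ft_force: [0.0, 0.1, 1.0]
grip_width: 0.005
grip_force: 0.0
```

Call:
apply_moves --dp '[[0, 0, 0.002], [0, 0, 0.001], [0, 0, 0], [0, 0, 0]]' --twist '[[0, 0, 0], [0, 0, 0], [0, 0, 0], [0, 0, 0]]' --fingers '[1, 1, 1, 1]'

```text
time: 24.35
position: [0.5367, -0.0858, 0.1004]
tool_rot: [-3.058, -0.706, 0.001]
ft_force: [-4.3, 0.1, 15.4]
grip_width: 0.005
grip_force: 7.3
```

Call:
apply_moves --dp '[[0, 0, -0.03], [0, 0, -0.045], [-0.04, 0, 0], [-0.04, 0, 0], [0, 0, 0], [0, 0, 0], [0, 0, 0]]' --twist '[[0, 0, 0], [0, 0, 0], [0, 0, 0], [0, 0, 0], [0, 0, 0], [0, 0, 0], [0, 0, 0]]' --fingers '[1, 1, 1, 1, 1, 1, 1]'

```text
time: 25.05
position: [0.4651, -0.1203, 0.1734]
tool_rot: [-3.059, -0.708, 0.002]
ft_force: [-0.0, 1.4, 0.3]
grip_width: 0.004
grip_force: 0.0
```

```bash
cat >> h.py <<'E'
def ears(im,s,z=.067,m=(.5375,-.085)):
    P=np.vstack([p for c,a,p in comps(im,(15,90,30),(30,255,255),20) if np.hypot(*(wonz(c,z,s)[0,:2]-m))<.06])
    d=wonz(P,z,s)[:,:2]-m;r=np.hypot(*d.T);d=d[r<.064]
    far=d[np.hypot(*d.T)>.045];u=far[np.argmax(np.hypot(*far.T))];sg=far@u>0
    v=far[sg].mean(0)-far[~sg].mean(0);v/=np.hypot(*v);n=np.array([-v[1],v[0]]);x=d@v;y=d@n
    print('axis',np.degrees(np.arctan2(v[1],v[0])).round(1),'reach',x.max().round(4),x.min().round(4),'ring across',y.max().round(4),y.min().round(4))
    for k in(1,-1):
        e=y[(x*k>.040)&(x*k<.048)];print(' ear',k,'width',np.ptp(e).round(4),'mid',((e.max()+e.min())/2).round(4))
    B=np.vstack([p for c,a,p in comps(im,(0,0,0),(180,255,40),60) if np.hypot(*(wonz(c,.099,s)[0,:2]-m))<.03])
    q=wonz(B,.099,s)[:,:2]-m;X=q@v;Y=q@n;print(' bar on .099: x',X.min().round(4),X.max().round(4),'y',Y.min().round(4),Y.max().round(4))
E
python3 - <<'E'
from h import *
old=cv2.imread("pics/w9.png")[:,:,::-1].copy()
try: ears(old,dict(position=np.array([.4879,-.1468,.171]),tool_rot=np.array([-2.823,-1.374,.003])))
except Exception as e:print(e)
s=st();im=save("wrist","pics/w10.png");ears(im,s)
E
```

```text
axis -128.2 reach 0.0567 -0.0517 ring across 0.0332 -0.033
 ear 1 width 0.016 mid -0.0001
 ear -1 width 0.0147 mid -0.0
 bar on .099: x -0.0346 0.0289 y -0.0059 0.0059
t 25.05 [ 0.4651 -0.1203  0.1734] [[0.439, -0.898, -0.002], [-0.001, 0.001, -1.0]] F [-0.   1.4  0.3] w 0.004 0.0
axis 27.5 reach 0.0533 -0.0534 ring across 0.0325 -0.0322
 ear 1 width 0.0157 mid 0.0004
 ear -1 width 0.0148 mid 0.0004
 bar on .099: x -0.0319 0.0312 y -0.0055 0.0062
```

Now both ears reach 53.3/53.4 mm and the ring's width has dropped by about 2%. It had been sitting tilted and high, and the press seated it level at 27.5°. I'll re-grip and turn.

```bash
python3 - <<'E'
from h import *
plan([(.5373,-.085,.1734,-62.8),(.5373,-.085,.084,-62.8)],.04)
E
```

```text
6
"dp": [[0.0268, 0.0, -0.0001], [0.0267, 0.0002, -0.0], [0.0268, 0.0004, -0.0001], [-0.0, -0.0, 0.0298], [-0.0, -0.0, 0.0298], [-0.0, -0.0, 0.0298]] "twist": [[-0.0005, 0.0005, -0.0066], [-0.0005, 0.0005, -0.0066], [-0.0005, 0.0005, -0.0066], [-0.0, -0.0, 0.0], [-0.0, -0.0, 0.0], [-0.0, -0.0, 0.0]]
```

Call:
apply_moves --dp '[[0.0268, 0, 0], [0.0268, 0, 0], [0.0268, 0, 0], [0, 0, 0.03], [0, 0, 0.03], [0, 0, 0.02], [0, 0, 0.0095], [0, 0, 0], [0, 0, 0]]' --twist '[[0, 0, -0.007], [0, 0, -0.007], [0, 0, -0.007], [0, 0, 0], [0, 0, 0], [0, 0, 0], [0, 0, 0], [0, 0, 0], [0, 0, 0]]' --fingers '[0.7, 0.7, 0.7, 0.7, 0.7, 0.7, 0.7, 0.7, 0.7]'

```text
time: 26.0
position: [0.537, -0.0851, 0.0842]
tool_rot: [-3.052, -0.739, 0.002]
ft_force: [0.9, -0.2, 0.4]
grip_width: 0.301
grip_force: 0.0
```

Call:
apply_moves --dp '[[0, 0, 0], [0, 0, 0], [0, 0, 0], [0, 0, 0]]' --twist '[[0, 0, 0], [0, 0, 0], [0, 0, 0], [0, 0, 0]]' --fingers '[1, 1, 1, 1]'

```text
time: 26.4
position: [0.5368, -0.0849, 0.0845]
tool_rot: [-3.052, -0.739, 0.0]
ft_force: [-0.1, 0.7, 3.2]
grip_width: 0.136
grip_force: 30.0
```

Call:
apply_moves --dp '[[0, 0, 0], [0, 0, 0], [0, 0, 0], [0, 0, 0], [0, 0, 0], [0, 0, 0]]' --twist '[[0, 0, 0.08], [0, 0, 0.08], [0, 0, 0.08], [0, 0, 0.06], [0, 0, 0], [0, 0, 0]]' --fingers '[1, 1, 1, 1, 1, 1]'

```text
time: 27.0
position: [0.5372, -0.0851, 0.0845]
tool_rot: [-3.128, -0.276, -0.0]
ft_force: [1.0, 0.2, 4.2]
grip_width: 0.132
grip_force: 30.0
```

```bash
python3 - <<'E'
from h import *
s=st();print(s['torque'].round(2))
y=R.from_rotvec(s['tool_rot']).as_matrix()[:,1];print(np.degrees(np.arctan2(y[1],y[0])))
E
```

```text
t 27.0 [ 0.5372 -0.0851  0.0845] [[0.175, -0.985, -0.001], [0.0, 0.001, -1.0]] F [1.  0.2 4.2] w 0.132 30.0
[-0.13 -0.19 -0.01]
-79.89945602421093
```

Call:
apply_moves --dp '[[0, 0, 0], [0, 0, 0], [0, 0, 0], [0, 0, 0], [0, 0, 0]]' --twist '[[0, 0, 0.05], [0, 0, 0.05], [0, 0, 0.05], [0, 0, 0], [0, 0, 0]]' --fingers '[1, 1, 1, 1, 1]'

```text
time: 27.5
position: [0.5374, -0.0849, 0.0845]
tool_rot: [-3.14, -0.043, -0.001]
ft_force: [2.2, 0.9, 5.3]
grip_width: 0.136
grip_force: 30.0
```

Call:
apply_moves --dp '[[0, 0, 0], [0, 0, 0], [0, 0, 0], [0, 0, 0], [0, 0, 0], [0, 0, 0]]' --twist '[[0, 0, 0.05], [0, 0, 0.05], [0, 0, 0.05], [0, 0, 0.03], [0, 0, 0], [0, 0, 0]]' --fingers '[1, 1, 1, 1, 1, 1]'

```text
time: 28.1
position: [0.5373, -0.0845, 0.0845]
tool_rot: [-3.131, 0.238, 0.0]
ft_force: [1.1, 1.2, 6.4]
grip_width: 0.136
grip_force: 30.0
```

```bash
python3 - <<'E'
from h import *
s=st();print(s['torque'].round(2))
y=R.from_rotvec(s['tool_rot']).as_matrix()[:,1];print(np.degrees(np.arctan2(y[1],y[0])))
E
```

```text
t 28.1 [ 0.5373 -0.0845  0.0845] [[-0.151, -0.988, -0.002], [-0.0, 0.002, -1.0]] F [1.1 1.2 6.4] w 0.136 30.0
[ 0.16 -0.26  0.21]
-98.70539368287226
```

Call:
apply_moves --dp '[[0, 0, 0], [0, 0, 0], [0, 0, 0], [0, 0, 0]]' --twist '[[0, 0, 0.02], [0, 0, 0.02], [0, 0, 0], [0, 0, 0]]' --fingers '[1, 1, 1, 1]'

```text
time: 28.5
position: [0.5373, -0.0844, 0.0845]
tool_rot: [-3.126, 0.299, 0.001]
ft_force: [1.7, 1.5, 5.7]
grip_width: 0.138
grip_force: 30.8
```

```bash
python3 - <<'E'
from h import *
s=st();print(s['torque'].round(2))
y=R.from_rotvec(s['tool_rot']).as_matrix()[:,1];print(np.degrees(np.arctan2(y[1],y[0])))
E
```

```text
t 28.5 [ 0.5373 -0.0844  0.0845] [[-0.189, -0.982, -0.002], [-0.0, 0.002, -1.0]] F [1.7 1.5 5.7] w 0.138 30.8
[ 0.21 -0.21  0.61]
-100.9169970263906
```

The torque rose to 0.6 Nm at a bar angle of about -10.5°, so the stop is reached. I release, retreat and check.

Call:
apply_moves --dp '[[0, 0, 0], [0, 0, 0], [0, 0, 0], [0, 0, 0], [0, 0, -0.02], [0, 0, -0.04], [0, 0, -0.03], [-0.04, 0, 0], [-0.04, 0, 0], [0, 0, 0]]' --twist '[[0, 0, -0.01], [0, 0, 0], [0, 0, 0], [0, 0, 0], [0, 0, 0], [0, 0, 0], [0, 0, 0], [0, 0, 0], [0, 0, 0], [0, 0, 0]]' --fingers '[0.7, 0.7, 0.7, 0.7, 0.7, 0.7, 0.7, 0.7, 0.7, 0.7]'

```text
time: 29.5
position: [0.4532, -0.0693, 0.1736]
tool_rot: [-3.119, 0.288, 0.007]
ft_force: [0.5, 0.6, 0.2]
grip_width: 0.298
grip_force: 0.0
```

Call:
apply_moves --dp '[[0, 0, 0], [0, 0, 0], [0, 0, 0]]' --twist '[[0, 0, 0], [0, 0, 0], [0, 0, 0]]' --fingers '[0.7, 0.7, 0.7]'

```text
time: 29.8
position: [0.4584, -0.0709, 0.1737]
tool_rot: [3.127, -0.291, -0.004]
ft_force: [0.4, -0.3, -0.4]
grip_width: 0.3
grip_force: 0.0
```

```bash
python3 - <<'E'
from h import *
s=st();im=save("wrist","pics/w11.png")
m=np.array([.5375,-.085])
for nm,lo,hi,z in(("brass",(15,90,30),(30,255,255),.067),("black",(0,0,0),(180,255,40),.079),("amber",(5,110,40),(14,255,255),.052)):
  for c,a,p in comps(im,lo,hi,60):
    q=wonz(p,z,s)[:,:2]-m
    if np.hypot(*q.mean(0))<.075:
      l=cv2.minAreaRect((q*1e3).astype(np.float32));print(nm,c,a,(q.mean(0)+m).round(4),'rmax',np.hypot(*q.T).max().round(4),np.round(l[0],1),np.round(l[1],1),round(l[2],1))
      if nm=="black":
        v=cv2.fitLine((q*1e3).astype(np.float32),cv2.DIST_L2,0,.01,.01)[:2,0];print('  line',np.degrees(np.arctan2(v[1],v[0])))
t=save("top","pics/t11.png")
for nm,lo,hi,z in(("brass",(14,90,40),(30,255,255),.067),("black",(0,0,0),(180,255,32),.09),("blue",(112,200,120),(125,255,255),.012)):
  for c,a,p in comps(t,lo,hi,20):
    q=onz("top",c,z)[0]
    if nm=="blue" and a<500 or np.hypot(*(q[:2]-m))<.075:
      v=cv2.fitLine(onz("top",p,z)[:,:2].astype(np.float32),cv2.DIST_L2,0,.001,.001)[:2,0]
      print("top",nm,c,a,q.round(4),'line',np.degrees(np.arctan2(v[1],v[0])).round(1))
E
```

```text
t 29.8 [ 0.4584 -0.0709  0.1737] [[-0.185, -0.983, 0.001], [-0.003, -0.001, -1.0]] F [ 0.4 -0.3 -0.4] w 0.3 0.0
brass [324.2 131.1] 5373 [ 0.538  -0.0849] rmax 0.0542 [0.4 0.5] [86.9 65.2] 20.7
black [320.2  55.1] 912 [ 0.5908 -0.0921] rmax 0.0661 [53.7 -7.6] [26.1 21.6] 85.7
  line 89.17356
black [323.5 131. ] 1757 [ 0.538  -0.0845] rmax 0.0347 [0.4 0.4] [12.7 68.2] 82.0
  line -7.965484
black [326.6 208.7] 1031 [ 0.484  -0.0766] rmax 0.0668 [-53.2   8.8] [26.  21.8] 85.1
  line -87.27972
top brass [333.2 203. ] 179 [ 0.5657 -0.0886  0.067 ] line -82.4
top black [335.7 189.3] 61 [ 0.5912 -0.0927  0.09  ] line -67.3
top black [332.  207.2] 67 [ 0.5542 -0.0862  0.09  ] line -64.4
top black [303.9 213.3] 28 [ 0.54   -0.0291  0.09  ] line -9.6
top black [345.  214.5] 31 [ 0.54   -0.1131  0.09  ] line -13.8
top blue [206.4 238.3] 273 [0.4876 0.1834 0.012 ] line -14.1
```

The bar is at -8.0° and the claw line at -8.3°, so they are in line with the ears under the claws. The ring is centred and level, the blue filter hasn't moved, and the gripper is clear, so I hand in.

```bash
python3 -c "
from bench import ctrl
print(ctrl.close_job())"
```

```text
the job is handed in; nothing more can be done
None
```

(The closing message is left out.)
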